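# Fit the crank onto the corn mill

## Task

Put the crank handle with the square hub and square hole onto the square shaft of the hand mill, arm pointing whichever way you like, pushed fully home so that the hub sits flat on the mill's collar, and let go of it. Leave the other handle, the one with the round hub, where it lies.

Things in the scene. Friction and masses are not known exactly. Their poses are not given: they have to be found in the camera images.
- crank: Crank with SQUARE hub: dark steel block 46 x 46 mm, 30 tall, a 26 mm square hole down through it, parallel to its sides. Flat arm 16 mm wide (18 to 28 mm up) along +x to an upright wooden grip, 24 mm thick, 95 mm from the hole, top 70 mm up. 0.3 kg, mostly hub. Lies loose on the counter, hole upright; pinch the hub's flats at +y and -y. Origin: hole's centre at the hub's underside; z up.
- round_crank: Another machine's crank, a bystander of like size and materials, but with a ROUND hub 50 mm across, 30 mm tall, and a 22 mm round hole that does not fit the mill. Origin: centre of the hole at the hub's underside; z up; x along the arm. It stays where it lies on the counter.
- mill: Aluminium hand mill bolted to the counter: square foot 130 x 130 x 12 mm, round pedestal, round hopper dish 132 mm across, rim at 106 mm height; from the dish's middle rises a square collar 42 x 42 mm with the dark square shaft on top. Sides of foot, collar and shaft are parallel to the mill's x and y. Origin: centre of the foot's underside; z up. Outlet spout towards -x.
- shoulder (a point): Centre of the collar's flat top, where the hub must sit, 125 mm above the counter. The shaft rises from here along z: 20 mm square for 22 mm, then tapering to 8 mm square at its top, 40 mm up. It does not turn. x and y are square to its flats. The crank fits in any of four quarter-turn positions, with 3 mm of play all round and some 20 degrees of twist either way.
Things that resemble listed ones, but are neither listed nor needed, are in the scene too. What is shaped like the crank but blue is not meant.

How it is judged:
By the outcome, as a careful person would: the job done as asked, in the order asked, and still so for the second after the job is handed in, with the robot touching nothing.
It also fails if it takes over 35 s, if anything falls off the work surface, if the arm or the gripper's body presses on something with over 40 N, if the wrist force passes 120 N, or if a joint passes its speed limit or range.

## Robot

A 7-joint arm with a two-finger parallel gripper is mounted at the origin on the work surface. World frame = base frame: x ahead of the robot, y to its left, z up, the work surface at z = 0. Lengths are in mm, angles in rad, forces in N, time in s.
With the tool pointing down it reaches from about 400 to 875 mm from the base axis. Payload 4.4 kg.
Tool frame: the origin (TCP) lies midway between the tips of the shut fingers; the grasp point (between the pads) lies 19 mm behind it; z points along the fingers, y is the line along which they close (so a half turn about z gives the same grasp; the last joint's range is limited). The gripper opens to 85 mm and grips with 20 to 120 N. Pads are 22 mm wide; open, the fingers measure 114 mm over their backs; the gripper's body (76 mm by 85 mm) begins 54 mm behind the grasp point. The pads swing forward as they close: fully open they stand 13 mm farther back than shut.
Start: joints at [-1.315, 0.628, 0.038, 1.517, -0.027, 0.996, -0.02], TCP at [205.555, 616.656, 231.313] pointing down, gripper open.
Joint ranges: [-3.06, 3.06], [-0.37, 2.12], [-1.25, 1.32], [0.18, 2.47], [-1.1, 4.24], [0.23, 1.98], [-2.94, 2.94]. Speed limits (rad/s): [2.57, 2.57, 3.14, 3.14, 3.14, 3.14, 3.14].

## Interface

Orientations are given as [roll, pitch, yaw] about the fixed x, y, z axes, in that order (R = Rz(yaw) Ry(pitch) Rx(roll)).
In Python, from cell import monitor, cams, ctrl gives the robot as it stands.
- The arm moves only by the tool drive_tool, never from a script. Its argument "motion" is a list of rows, each an object with "fingers": the opening, from 0 (shut) to 1 (fully open); "linear": the shift along the tool's x, y, z in m, a list of three; "twist": the turn about the tool's z in rad. In form: [{"fingers": fingers, "linear": [x, y, z], "twist": twist}, ...]. A call has 1 to 5 rows; each row shifts and turns the commanded pose from where the row before left it, along the tool's axes as they then stand; what a row does not reach is not made up. A row lasts 1/12 s, in which the tool goes at most 41.7 mm and 7.16 degrees, less where a joint would pass 70% of its speed; a pose out of reach is approached as far as the arm can. A call with a gripper value outside its range is refused whole. The fingers move at their own pace and stop on an object; the grip force is fixed at half the most. Time passes only in rows, so rows that do not move let the fingers close. It gives the time, the measured TCP pose, the force, the opening and the grip force at its end, in the units of the state.
- monitor.read_state(): the state, without advancing time (a new reading comes with each control period).
- cams.get_image(name): name is "scene" or "top"; returns a dict with "color" (420x560x3 uint8, blue, green, red), "K" (3x3 intrinsics, pixels), "R" (3x3) and "t" (3): a world point X has camera coordinates R X + t. Camera axes: x right, y down, z forward; pixel columns grow to the right and rows downward; lengths in mm; the calibration is good to about 2 mm. A picture is of the moment at which its call begins. There is no depth.
- ctrl.finish_job(): hands the job in; it is judged then, once.
The state is a dict: "clock": time; "qpos": joint angles; "qd": joint speeds; "tau": joint torques, N m; "eef_pos": TCP position; "tool_rot": TCP orientation; "force": force on the tool from outside, world axes, zero at the start; "torque": the same for the moment, N m; "width": finger opening in mm; "gripper_force": force on a finger pad.
Only numpy, scipy, OpenCV 4.12 (cv2) and the standard library are available. Lean on these libraries where they do the work, as an engineer would, in place of code of your own. Each camera call takes 0.05 s, during which the arm holds its last target. There are 200 camera calls.

## Working session

There is one attempt and no reset: what is moved stays moved. The work goes in short steps, Python scripts to look and compute and a tool call to move; the robot and the scene stay as the last step left them, time stands still between calls to the robot, and variables do not carry over. Pictures are saved under pics/ and viewed, at most 10 in all, crops included, and the job is handed in when it is done.

Besides the shell and the picture viewer there is one more tool, called after "Call:" as a command line: name --argument value ..., lists and objects as JSON in quotes. drive_tool: Moves the arm, as the interface text tells. Its arguments: {"type":"object","properties":{"motion":{"type":"array"}},"required":["motion"]}

```bash
mkdir -p pics; cat > h.py <<'E'
import numpy as np,cv2
from cell import monitor,cams,ctrl
def ray(im,u,v):
    d=im["R"].T@np.linalg.inv(im["K"])@np.array([u,v,1.]); return -im["R"].T@im["t"],d
def onz(im,u,v,z):
    c,d=ray(im,u,v); return c+d*(z-c[2])/d[2]
def proj(im,X):
    p=im["K"]@(im["R"]@np.array(X,float)+im["t"]); return p[:2]/p[2]
def tri(im1,p1,im2,p2):
    A=[];b=[]
    for im,p in((im1,p1),(im2,p2)):
        c,d=ray(im,*p); d=d/np.linalg.norm(d); M=np.eye(3)-np.outer(d,d); A.append(M); b.append(M@c)
    return np.linalg.lstsq(np.vstack(A),np.hstack(b),rcond=None)[0]
def load(n):
    im=np.load(f"pics/{n}.npy",allow_pickle=True).item(); return im
def snap(name,tag):
    im=cams.get_image(name); np.save(f"pics/{tag}.npy",im); cv2.imwrite(f"pics/{tag}.png",im["color"]); return {k:np.array(v) for k,v in im.items()}
E
python3 - <<'E'
from h import *
for n in("scene","top"):
    im=snap(n,n+"0"); print(n,-im["R"].T@im["t"],im["K"][0,0],im["R"].round(3).tolist())
print(monitor.read_state())
E
```

```text
scene [1364.4490178  -227.97012225  904.04408811] 472.7304546809603 [[0.24, 0.971, 0.006], [0.615, -0.147, -0.774], [-0.751, 0.19, -0.633]]
top [ 219.44674573   22.96827861 1632.23934206] 543.3897638083846 [[0.027, -1.0, 0.005], [-0.991, -0.028, -0.131], [0.131, -0.001, -0.991]]
{'clock': 0.1, 'qpos': array([-1.31481257,  0.62923079,  0.03847175,  1.51825288, -0.02697945,
        0.99630423, -0.01999496]), 'qd': array([ 0.00040624, -0.00041586, -0.00129733, -0.00307727,  0.00112662,
       -0.00062021,  0.00039007]), 'tau': array([ 3.39691032e-03, -5.64528859e+01,  1.23030715e+00, -1.93968344e+01,
        1.12390390e-02,  5.47777585e-03,  2.43789697e-05]), 'eef_pos': array([205.38564616, 616.11793093, 230.50118943]), 'tool_rot': array([-3.13991673e+00,  4.84108399e-05,  2.81980367e+00]), 'force': array([ 0.19786502, -0.02945059,  0.15622278]), 'torque': array([-0.02802571, -0.00295558, -0.02000349]), 'gripper_force': 0.0, 'width': 85.04679769437566}
```

View pics/scene0.png

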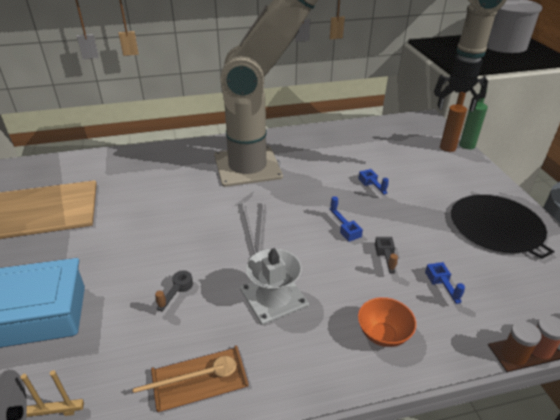

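View pics/top0.png

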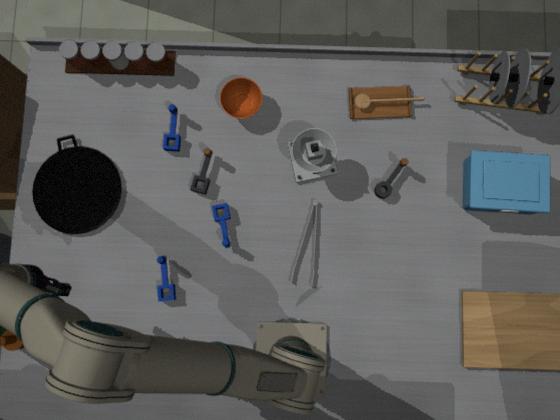

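The square-hub crank is at top (202,184) / scene (385,246), with its grip at top (208,152). The round one is at top (383,189). The mill shaft is at top (314,149) / scene (273,257). I'll zoom in on the crank and mill next.

```bash
python3 - <<'E'
from h import *
t=load("top0")["color"];s=load("scene0")["color"]
def z(i,u,v,w,h): return cv2.resize(i[v:v+h,u:u+w],(400,300),interpolation=cv2.INTER_CUBIC)
o=np.vstack([np.hstack([z(t,170,140,80,60),z(t,274,126,80,60)]),np.hstack([z(s,350,225,80,60),z(s,233,240,80,60)])])
cv2.imwrite("pics/z.png",o)
E
```

```text
(no output)
```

View pics/z.png

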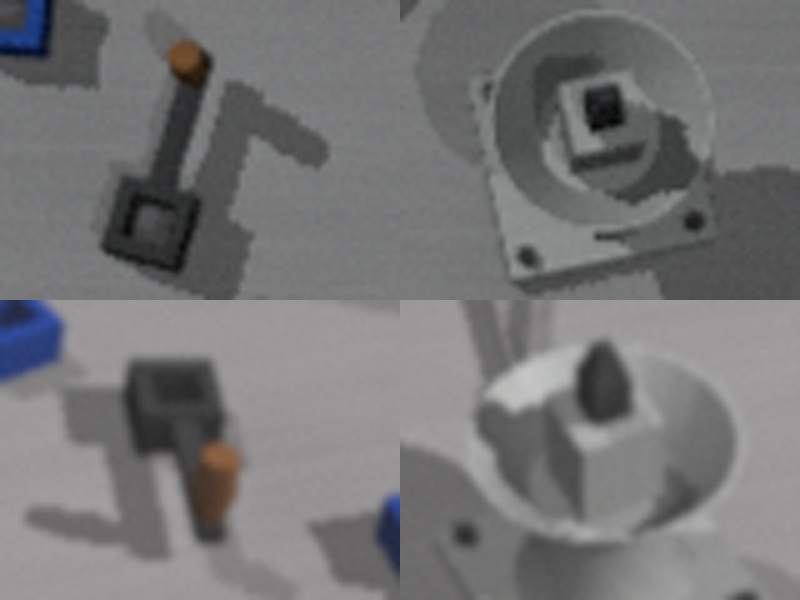

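The crops show the hub's top hole centred at about top (201,183) / scene (386,243). The collar top is centred at about top (314.6,149) / scene (274,263.6), and the shaft tip is at scene (273,248).

```bash
python3 - <<'E'
from h import *
T=load("top0");S=load("scene0")
pr=lambda n,x:print(n,np.round(x,1))
c=lambda l,o:np.array([[o[0]+(x%400-2)/5,o[1]+(y%300-2)/5] for x,y in l])
tc=c([(118,178),(201,196),(187,266),(103,247)],(170,140))
th=c([(140,192),(182,204),(172,240),(130,230)],(170,140)).mean(0); sh=c([(150,374),(203,374),(206,401),(154,401)],(350,225)).mean(0)
tg=c([(186,54)],(170,140))[0]; sg=c([(221,455)],(350,225))[0]
pr("hole tri",tri(T,th,S,sh)); pr("hub c z30",onz(T,*tc.mean(0),30)); pr("scene hole z30",onz(S,*sh,30))
P=[onz(T,*p,30) for p in tc]; pr("corn",np.array(P))
for i in range(4):
    d=P[(i+1)%4]-P[i]; print(np.linalg.norm(d[:2]).round(1),np.degrees(np.arctan2(d[1],d[0])).round(1))
pr("grip tri",tri(T,tg,S,sg)); pr("grip z70",onz(T,*tg,70)); pr("grip s z70",onz(S,*sg,70))
cc=c([(560,86),(630,71),(648,146),(575,162)],(274,126)); pr("collar top z125",onz(T,*cc.mean(0),125))
P=[onz(T,*p,125) for p in cc]
for i in range(4):
    d=P[(i+1)%4]-P[i]; print(np.linalg.norm(d[:2]).round(1),np.degrees(np.arctan2(d[1],d[0])).round(1))
sc=c([(548,418),(665,420),(583,465)],(233,240)); pr("collar s corners",np.array([onz(S,*p,125) for p in sc]))
pr("s centre",(onz(S,*sc[0],125)+onz(S,*sc[1],125))/2)
pr("collar tri",tri(T,cc.mean(0),S,sc[:2].mean(0)))
pr("tip s z165",onz(S,*c([(601,343)],(233,240))[0],165))
fc=c([(512,280),(717,240),(476,75)],(274,126)); P=[onz(T,*p,12) for p in fc]; pr("foot",np.array(P))
for a,b in((0,1),(0,2)): 
    d=P[b]-P[a]; print(np.linalg.norm(d[:2]).round(1),np.degrees(np.arctan2(d[1],d[0])).round(1))
pr("foot centre",(P[1]+P[2])/2)
# dark mask of shaft in top
g=T["color"].max(2)
m=np.zeros_like(g); m[140:158,304:326]=(g[140:158,304:326]<50); pr("shaft dark px",np.array(cv2.moments(m,True)["m10"]/m.sum()),);pr("v",cv2.moments(m,True)["m01"]/m.sum())
E
```

```text
hole tri [506.8 284.6  31.5]
hub c z30 [502.3 283.3  30. ]
scene hole z30 [505.8 289.5  30. ]
corn [[528.3 305.1  30. ]
 [518.8 254.9  30. ]
 [476.1 261.3  30. ]
 [486.2 312.   30. ]]
51.1 -100.8
43.1 171.5
51.6 78.8
42.7 -9.2
grip tri [596.8 264.   69.8]
grip z70 [595.9 261.8  70. ]
grip s z70 [597.3 266.2  70. ]
collar top z125 [595.8 -51.3 125. ]
40.9 -76.0
44.8 -165.7
42.5 104.2
44.9 12.2
collar s corners [[599.7 -74.4 125. ]
 [613.7 -22.  125. ]
 [632.8 -65.4 125. ]]
s centre [606.7 -48.2 125. ]
collar tri [598.4 -49.  117. ]
tip s z165 [597.6 -48.6 165. ]
foot [[ 520.9   -3.7   12. ]
 [ 549.1 -127.5   12. ]
 [ 647.6   21.6   12. ]]
127.0 -77.2
129.2 11.3
foot centre [598.4 -53.   12. ]
shaft dark px 314.5
v 148.2
```

Call:
drive_tool --motion '[{"fingers":1,"linear":[-0.032,-0.018,0],"twist":0},{"fingers":1,"linear":[-0.032,-0.018,0],"twist":0},{"fingers":1,"linear":[-0.032,-0.018,0],"twist":0},{"fingers":1,"linear":[-0.032,-0.018,0],"twist":0},{"fingers":1,"linear":[-0.032,-0.018,0],"twist":0}]'

```text
clock: 0.52
eef_pos: [329.6, 479.0, 230.9]
tool_rot: [-3.141, -0.0, 2.82]
force: [0.8, 1.0, -0.4]
width: 85.2
gripper_force: 0.0
```

Call:
drive_tool --motion '[{"fingers":1,"linear":[-0.032,-0.018,0],"twist":0},{"fingers":1,"linear":[-0.032,-0.018,0],"twist":0},{"fingers":1,"linear":[-0.032,-0.018,0],"twist":0},{"fingers":1,"linear":[-0.032,-0.018,0],"twist":0},{"fingers":1,"linear":[-0.032,-0.018,0],"twist":0}]'

```text
clock: 0.93
eef_pos: [452.9, 343.0, 231.0]
tool_rot: [-3.141, -0.0, 2.82]
force: [0.3, 0.3, -0.5]
width: 85.7
gripper_force: 0.0
```

Call:
drive_tool --motion '[{"fingers":1,"linear":[-0.032,-0.018,0.02],"twist":-0.05},{"fingers":1,"linear":[-0.032,-0.018,0.02],"twist":-0.05},{"fingers":1,"linear":[0,0,0.02],"twist":0},{"fingers":1,"linear":[0,0,0],"twist":0},{"fingers":1,"linear":[0,0,0],"twist":0}]'

```text
clock: 1.35
eef_pos: [501.7, 291.3, 170.4]
tool_rot: [-3.14, -0.003, 2.919]
force: [-0.3, 1.1, -0.0]
width: 85.5
gripper_force: 0.0
```

Call:
drive_tool --motion '[{"fingers":1,"linear":[-0.003,-0.005,0.03],"twist":0},{"fingers":1,"linear":[0,0,0.03],"twist":0},{"fingers":1,"linear":[0,0,0.03],"twist":0},{"fingers":1,"linear":[0,0,0.03],"twist":0},{"fingers":1,"linear":[0,0,0],"twist":0}]'

```text
clock: 1.77
eef_pos: [500.6, 286.6, 47.7]
tool_rot: [-3.137, -0.006, 2.923]
force: [-0.6, 0.5, 0.5]
width: 85.3
gripper_force: 0.0
```

```bash
python3 - <<'E'
from h import *
S=snap("scene","s1");T=snap("top","t1")
z=lambda i,u,v,w,h: cv2.resize(i[v:v+h,u:u+w],(400,400),interpolation=cv2.INTER_CUBIC)
cv2.imwrite("pics/z1.png",np.hstack([z(S["color"],335,190,100,100),z(T["color"],150,130,100,100)]))
print(monitor.read_state()["eef_pos"])
E
```

```text
[503.86168693 287.71230518  52.07035575]
```

View pics/z1.png

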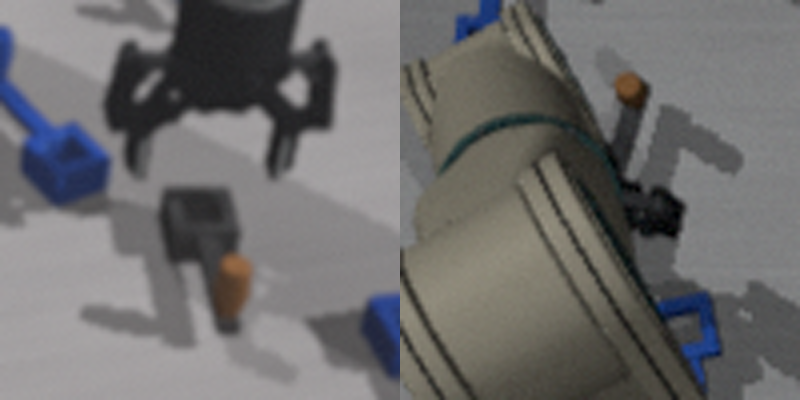

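The hub lies between the fingers: tips at scene (370,233) and (404,233), hub centred at about (385,246). Descending.

Call:
drive_tool --motion '[{"fingers":1,"linear":[0,0,0.024],"twist":0},{"fingers":1,"linear":[0,0,0.023],"twist":0},{"fingers":1,"linear":[0,0,0],"twist":0},{"fingers":1,"linear":[0,0,0],"twist":0}]'

```text
clock: 2.2
eef_pos: [505.0, 287.2, 6.1]
tool_rot: [3.14, 0.001, 2.921]
force: [0.3, -0.9, 0.7]
width: 85.2
gripper_force: 0.0
```

Call:
drive_tool --motion '[{"fingers":0.4,"linear":[0,0,0],"twist":0},{"fingers":0.4,"linear":[0,0,0],"twist":0},{"fingers":0.4,"linear":[0,0,0],"twist":0},{"fingers":0.4,"linear":[0,0,0],"twist":0},{"fingers":0.4,"linear":[0,0,0],"twist":0}]'

```text
clock: 2.62
eef_pos: [505.6, 287.0, 6.3]
tool_rot: [3.139, 0.002, 2.92]
force: [-1.2, 0.6, 7.6]
width: 44.8
gripper_force: 62.7
```

Call:
drive_tool --motion '[{"fingers":0.4,"linear":[0,0,0],"twist":0},{"fingers":0.4,"linear":[0,0,0],"twist":0},{"fingers":0.4,"linear":[0,0,0],"twist":0}]'

```text
clock: 2.87
eef_pos: [505.6, 287.0, 6.3]
tool_rot: [3.139, 0.002, 2.92]
force: [-0.7, 0.3, 8.2]
width: 44.7
gripper_force: 62.7
```

Call:
drive_tool --motion '[{"fingers":0.3,"linear":[0,0,-0.02],"twist":0},{"fingers":0.3,"linear":[0,0,-0.035],"twist":0},{"fingers":0.3,"linear":[0,0,-0.035],"twist":0},{"fingers":0.3,"linear":[0,0,-0.035],"twist":0},{"fingers":0.3,"linear":[0,0,-0.035],"twist":0}]'

```text
clock: 3.28
eef_pos: [503.9, 285.8, 166.3]
tool_rot: [-3.141, -0.001, 2.92]
force: [-0.3, -1.2, -2.5]
width: 44.8
gripper_force: 62.2
```

Call:
drive_tool --motion '[{"fingers":0.3,"linear":[0,0,-0.03],"twist":-0.06},{"fingers":0.3,"linear":[0,0,0],"twist":-0.1},{"fingers":0.3,"linear":[0,0,0],"twist":-0.1},{"fingers":0.3,"linear":[0,0,0],"twist":-0.1},{"fingers":0.3,"linear":[0,0,0],"twist":-0.08}]'

```text
clock: 3.7
eef_pos: [504.1, 285.8, 195.0]
tool_rot: [-3.141, 0.0, -2.919]
force: [0.5, -0.3, -3.0]
width: 45.0
gripper_force: 62.4
```

Call:
drive_tool --motion '[{"fingers":0.3,"linear":[0,0,0],"twist":0},{"fingers":0.3,"linear":[0,0,0],"twist":0}]'

```text
clock: 3.87
eef_pos: [504.3, 285.8, 194.6]
tool_rot: [3.142, -0.0, -2.926]
force: [0.0, 0.1, -2.0]
width: 44.8
gripper_force: 62.3
```

Call:
drive_tool --motion '[{"fingers":0.3,"linear":[-0.002,-0.02,0],"twist":0},{"fingers":0.3,"linear":[-0.002,-0.036,0],"twist":0},{"fingers":0.3,"linear":[-0.002,-0.036,0],"twist":0},{"fingers":0.3,"linear":[-0.002,-0.036,0],"twist":0},{"fingers":0.3,"linear":[-0.002,-0.036,0],"twist":0}]'

```text
clock: 4.28
eef_pos: [549.8, 126.6, 194.4]
tool_rot: [-3.141, -0.0, -2.925]
force: [0.2, 0.3, -1.8]
width: 44.9
gripper_force: 62.3
```

Call:
drive_tool --motion '[{"fingers":0.3,"linear":[-0.002,-0.036,0],"twist":0},{"fingers":0.3,"linear":[-0.002,-0.036,0],"twist":0},{"fingers":0.3,"linear":[-0.002,-0.036,0],"twist":0},{"fingers":0.3,"linear":[-0.002,-0.036,0],"twist":0},{"fingers":0.3,"linear":[-0.001,-0.02,0],"twist":0}]'

```text
clock: 4.7
eef_pos: [594.6, -36.0, 194.4]
tool_rot: [-3.138, -0.0, -2.931]
force: [-0.2, -0.1, -2.5]
width: 44.9
gripper_force: 62.3
```

Call:
drive_tool --motion '[{"fingers":0.3,"linear":[0,-0.02,0],"twist":0},{"fingers":0.3,"linear":[0,0,0],"twist":0},{"fingers":0.3,"linear":[0,0,0],"twist":0},{"fingers":0.3,"linear":[0,0,0],"twist":0}]'

```text
clock: 5.03
eef_pos: [598.0, -48.2, 194.3]
tool_rot: [3.14, -0.0, -2.924]
force: [-0.3, 1.2, -2.5]
width: 45.0
gripper_force: 62.3
```

```bash
python3 - <<'E'
from h import *
S=snap("scene","s2");T=snap("top","t2")
z=lambda i,u,v,w,h: cv2.resize(i[v:v+h,u:u+w],(400,400),interpolation=cv2.INTER_CUBIC)
cv2.imwrite("pics/z2.png",np.hstack([z(S["color"],228,190,100,100),z(T["color"],264,100,100,100)]))
print(monitor.read_state()["eef_pos"],monitor.read_state()["tool_rot"])
E
```

```text
[598.11240062 -47.44620392 194.41552887] [ 3.14048509e+00 -1.83880305e-04 -2.92161945e+00]
```

View pics/z2.png

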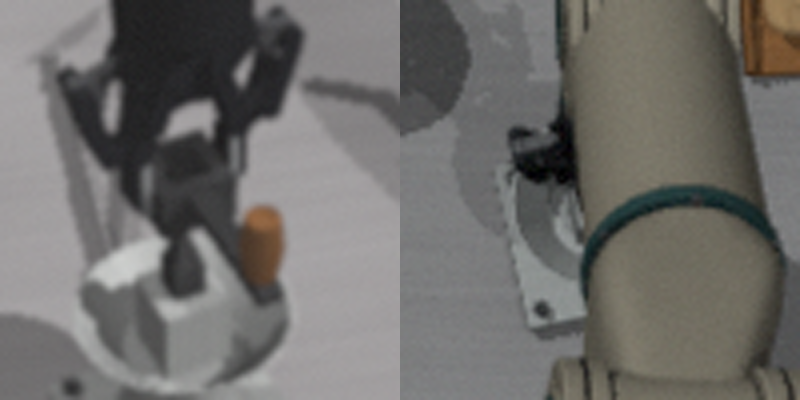

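The crank hangs above the shaft: hub top centred at scene (276.5,229), shaft tip at (273.3,247.8), grip top at (293.7,242.5). I'll compare them using the scene camera.

```bash
python3 - <<'E'
from h import *
S=load("s2")
im=cv2.resize(S["color"][205:275,248:308],None,fx=9,fy=8.5,interpolation=cv2.INTER_CUBIC)
im=cv2.convertScaleAbs(im,alpha=1.8,beta=10);cv2.imwrite("pics/z3.png",im)
f=lambda x,y:(228+(x-2)/4,190+(y-2)/4)
print("hub",onz(S,*f(195,156),218).round(1),"grip",onz(S,*f(263,210),258).round(1),"tip",onz(S,*f(182,231),165).round(1))
for z in (218,188): 
  for c in((23,23),(23,-23),(-23,23),(-23,-23)):
    a=.218;p=proj(S,[598+c[0]*np.cos(a)-c[1]*np.sin(a),-47.5+c[0]*np.sin(a)+c[1]*np.cos(a),z]); print(z,c,((p-[248,205])*[9,8.5]).round())
E
```

```text
hub [592.4 -39.4 218. ] grip [686.  -26.7 258. ] tip [594.7 -47.4 165. ]
218 (23, 23) [354. 245.]
218 (23, -23) [183. 298.]
218 (-23, 23) [270. 142.]
218 (-23, -23) [103. 192.]
188 (23, 23) [351. 331.]
188 (23, -23) [184. 384.]
188 (-23, 23) [269. 227.]
188 (-23, -23) [105. 277.]
```

View pics/z3.png

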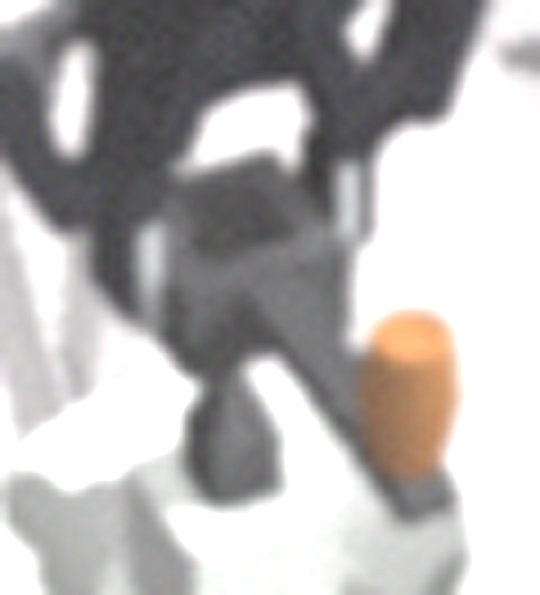

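The hub's front corners at crop (350,240) and (200,378) match the projection for hub = TCP to about 1 mm. I'll refine the collar and shaft the same way from the first pictures.

```bash
python3 - <<'E'
from h import *
S=load("scene0");T=load("top0")
def z(im,u,v,c): 
    o=cv2.resize(im["color"][v:v+40,u:u+40],(400,400),interpolation=cv2.INTER_CUBIC); return cv2.convertScaleAbs(o,alpha=1.4,beta=0)
cv2.imwrite("pics/z4.png",np.hstack([z(S,253,244,0),z(T,294,130,0)]))
a=.218;C=np.array([599,-48.7]);Rz=np.array([[np.cos(a),-np.sin(a)],[np.sin(a),np.cos(a)]])
for nm,h,zz in(("collar",21,125),("shaft",10,147),("base",10,125),("tip",4,165)):
  for s in((1,1),(1,-1),(-1,-1),(-1,1)):
    X=[*(C+Rz@(h*np.array(s))),zz]
    print(nm,s,((proj(S,X)-[252.5,243.5])*10).round(),((proj(T,X)-[293.5,129.5])*10+[400,0]).round())
X=[*C,125]
for d in((10,0),(0,10)): print("10mm",d,(proj(S,[C[0]+d[0],C[1]+d[1],125])-proj(S,X))*10,(proj(T,[C[0]+d[0],C[1]+d[1],125])-proj(T,X))*10)
E
```

```text
collar (1, 1) [325. 206.] [512. 125.]
collar (1, -1) [161. 263.] [657.  98.]
collar (-1, -1) [ 85. 147.] [686. 240.]
collar (-1, 1) [245.  93.] [541. 267.]
shaft (1, 1) [262. 122.] [561. 135.]
shaft (1, -1) [184. 149.] [631. 122.]
shaft (-1, -1) [146.  94.] [645. 191.]
shaft (-1, 1) [224.  68.] [575. 204.]
base (1, 1) [262. 190.] [557. 155.]
base (1, -1) [184. 217.] [626. 142.]
base (-1, -1) [147. 163.] [640. 210.]
base (-1, 1) [224. 136.] [571. 223.]
tip (1, 1) [227.  57.] [589. 136.]
tip (1, -1) [196.  67.] [618. 131.]
tip (-1, -1) [180.  46.] [623. 158.]
tip (-1, 1) [212.  35.] [595. 164.]
10mm (10, 0) [ 9.94074423 29.70520672] [  0.73747471 -34.31585598]
10mm (0, 10) [41.69330886 -7.08525822] [-35.17494938  -0.98165392]
```

View pics/z4.png

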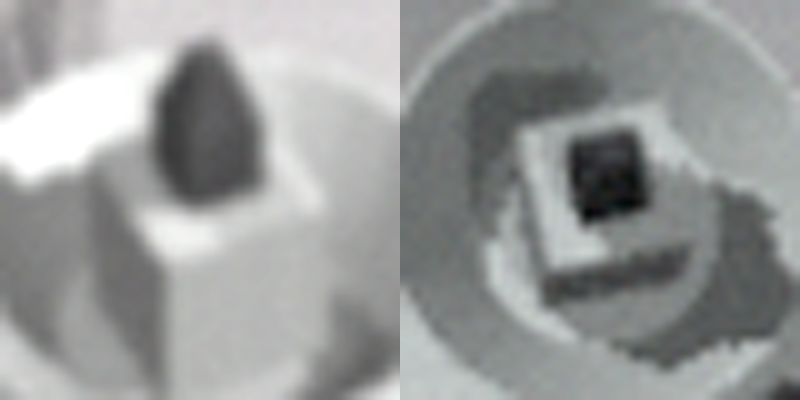

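Fit gives a shaft centre near (599.2,-47.8), and the hub is within about 2 mm of that. Nudging 2 mm and descending.

Call:
drive_tool --motion '[{"fingers":0.3,"linear":[-0.002,0,0.01],"twist":0},{"fingers":0.3,"linear":[0,0,0.01],"twist":0},{"fingers":0.3,"linear":[0,0,0.01],"twist":0},{"fingers":0.3,"linear":[0,0,0.01],"twist":0},{"fingers":0.3,"linear":[0,0,0],"twist":0}]'

```text
clock: 5.55
eef_pos: [598.3, -48.8, 151.3]
tool_rot: [3.14, -0.005, -2.923]
force: [-0.7, -0.4, -3.0]
width: 45.1
gripper_force: 62.2
```

Call:
drive_tool --motion '[{"fingers":0.3,"linear":[0,0,0.005],"twist":0},{"fingers":0.3,"linear":[0,0,0.005],"twist":0},{"fingers":0.3,"linear":[0,0,0],"twist":0}]'

```text
clock: 5.8
eef_pos: [599.8, -49.0, 143.5]
tool_rot: [3.141, -0.001, -2.923]
force: [-0.8, 0.6, -2.4]
width: 44.6
gripper_force: 62.3
```

Call:
drive_tool --motion '[{"fingers":0.3,"linear":[0,0,0.005],"twist":0},{"fingers":0.3,"linear":[0,0,0.004],"twist":0},{"fingers":0.3,"linear":[0,0,0],"twist":0}]'

```text
clock: 6.05
eef_pos: [599.8, -49.0, 134.7]
tool_rot: [3.141, -0.001, -2.923]
force: [0.5, 0.1, -2.0]
width: 45.2
gripper_force: 62.3
```

No contact resistance so far, so it's sliding freely over the shaft.

Call:
drive_tool --motion '[{"fingers":0.3,"linear":[0,0,0.003],"twist":0},{"fingers":0.3,"linear":[0,0,0],"twist":0},{"fingers":0.3,"linear":[0,0,0],"twist":0}]'

```text
clock: 6.3
eef_pos: [600.3, -49.0, 132.4]
tool_rot: [3.142, -0.0, -2.923]
force: [0.2, 0.2, -3.1]
width: 45.0
gripper_force: 62.3
```

Call:
drive_tool --motion '[{"fingers":0.3,"linear":[0,0,0.002],"twist":0},{"fingers":0.3,"linear":[0,0,0],"twist":0},{"fingers":0.3,"linear":[0,0,0],"twist":0}]'

```text
clock: 6.55
eef_pos: [600.7, -49.0, 131.3]
tool_rot: [-3.141, 0.001, -2.923]
force: [-1.6, 0.2, 4.6]
width: 44.9
gripper_force: 63.2
```

Contact came at exactly z = 131.3, so the hub is seated. Releasing and withdrawing.

Call:
drive_tool --motion '[{"fingers":1,"linear":[0,0,0],"twist":0},{"fingers":1,"linear":[0,0,0],"twist":0},{"fingers":1,"linear":[0,0,0],"twist":0},{"fingers":1,"linear":[0,0,0],"twist":0},{"fingers":1,"linear":[0,0,0],"twist":0}]'

```text
clock: 6.97
eef_pos: [600.4, -49.0, 130.3]
tool_rot: [3.142, -0.0, -2.923]
force: [-0.3, -0.7, -1.1]
width: 85.3
gripper_force: 0.0
```

Call:
drive_tool --motion '[{"fingers":1,"linear":[0,0,-0.01],"twist":0},{"fingers":1,"linear":[0,0,-0.03],"twist":0},{"fingers":1,"linear":[0,0,-0.035],"twist":0},{"fingers":1,"linear":[0,0,-0.035],"twist":0},{"fingers":1,"linear":[0,0,-0.035],"twist":0}]'

```text
clock: 7.38
eef_pos: [600.1, -49.0, 277.7]
tool_rot: [3.142, 0.0, -2.923]
force: [1.2, -0.7, 0.2]
width: 85.1
gripper_force: 0.0
```

Call:
drive_tool --motion '[{"fingers":1,"linear":[0.03,0.03,0],"twist":0},{"fingers":1,"linear":[0.025,0.03,0],"twist":0},{"fingers":1,"linear":[0.025,0.03,0],"twist":0},{"fingers":1,"linear":[0.01,0.03,0],"twist":0},{"fingers":1,"linear":[0,0.03,0],"twist":0}]'

```text
clock: 7.8
eef_pos: [477.6, 77.6, 276.5]
tool_rot: [-3.141, -0.001, -2.925]
force: [0.9, 0.2, -0.1]
width: 85.4
gripper_force: 0.0
```

Call:
drive_tool --motion '[{"fingers":1,"linear":[0,0.03,0],"twist":0},{"fingers":1,"linear":[0,0.03,0],"twist":0},{"fingers":1,"linear":[0,0.03,0],"twist":0},{"fingers":1,"linear":[0,0,0],"twist":0},{"fingers":1,"linear":[0,0,0],"twist":0}]'

```text
clock: 8.22
eef_pos: [460.7, 167.4, 276.2]
tool_rot: [3.141, 0.001, -2.919]
force: [0.9, -1.1, -0.8]
width: 84.9
gripper_force: 0.0
```

```bash
python3 - <<'E'
from h import *
S=snap("scene","s5");T=snap("top","t5")
z=lambda i,u,v: cv2.convertScaleAbs(cv2.resize(i[v:v+80,u:u+80],(400,400),interpolation=cv2.INTER_CUBIC),alpha=1.4)
cv2.imwrite("pics/z5.png",np.hstack([z(S["color"],240,220),z(T["color"],274,100)]))
st=monitor.read_state(); print(st["eef_pos"],st["force"])
a=.218
for c in((23,23),(23,-23),(-23,-23),(-23,23)):
  X=np.array([599.2+c[0]*np.cos(a)-c[1]*np.sin(a),-47.8+c[0]*np.sin(a)+c[1]*np.cos(a),155]);print(c,((proj(S,X)-[239.5,219.5])*5).round(),((proj(S,X-[0,0,30])-[239.5,219.5])*5).round())
E
```

```text
[461.37550892 164.62965053 275.82530245] [-0.55509698 -1.89617888  0.15646406]
(23, 23) [237. 178.] [236. 224.]
(23, -23) [145. 209.] [146. 256.]
(-23, -23) [102. 146.] [104. 192.]
(-23, 23) [192. 116.] [192. 163.]
```

View pics/z5.png

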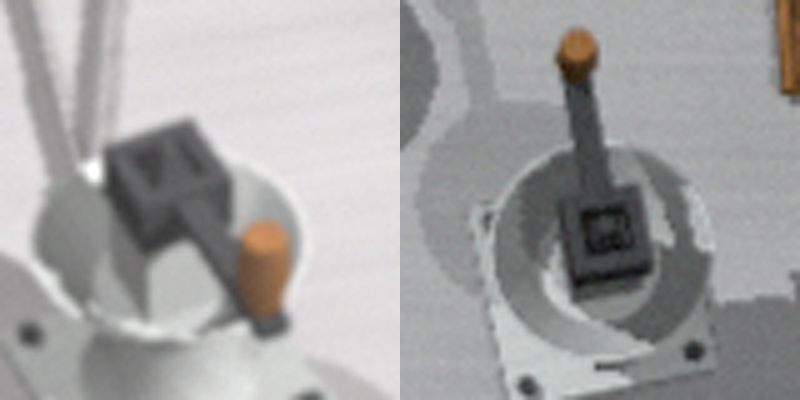

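The hub sits flat on the collar with the shaft through its hole. Its lower front corner is at crop (148,250), against (146,256) predicted for a seated hub, and the robot is clear.

```bash
python3 -c "
from cell import ctrl
print(ctrl.finish_job())"
```

```text
the job is handed in; nothing more can be done
None
```

The square-hub crank is on the mill shaft, seated on the collar and released, with the round-hub crank left untouched; the job was handed in at about 8 s of the 35 s allowed.

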